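# Scrap the unscrewed router and its power adapter

### The arm

A 6-joint arm with a two-finger parallel gripper is mounted at the origin on the work surface. World frame = base frame: x ahead of the robot, y to its left, z up, the work surface at z = 0. Lengths are in m, angles in degrees, forces in N, time in s.
With the tool pointing down it reaches from about 0.375 to 0.9 m from the base axis. Payload 3.1 kg.
Tool frame: the origin (TCP) lies midway between the tips of the shut fingers; the grasp point (between the pads) lies 19 mm behind it; z points along the fingers, y is the line along which they close (so a half turn about z gives the same grasp; the last joint's range is limited). The gripper opens to 87 mm and grips with 3 to 60 N. Pads are 19 mm wide; open, the fingers measure 117 mm over their backs; the gripper's body (75 mm by 190 mm) begins 51 mm behind the grasp point.
Start: joints at [-79.555, 30.224, 82.088, -0, 67.689, -10.227], TCP at [0.221, -0.585, 0.188] pointing down, gripper open.
Joint ranges: [-176.69, 176.69], [-43.24, 126.21], [12.49, 139.97], [-82, 262], [0, 151.66], [-163.58, 163.58]. Speed limits (degrees/s): [159.86, 159.86, 180, 180, 180, 180].

### API

Orientations are given as a 3x3 rotation matrix whose columns are the frame's x, y, z axes.
In Python, from rig import bot, capture gives the robot as it stands.
- The arm moves only by the shell command python3 -m handwheel 'ROWS'. ROWS is rows parted by semicolons, their numbers by spaces, 1 to 20 of them, each of 7 numbers: dx, dy, dz in m, then a rotation vector rx, ry, rz in degrees, then the opening from 0.0 (shut) to 1.0 (fully open); each row is the pose to reach, as a shift and turn from the pose commanded when the command began, along the tool's axes at that moment; what a row does not reach only later rows make up. A row lasts 1/10 s, in which the tool goes at most 0.05 m and 8.59 degrees, less where a joint would pass 70% of its speed; a pose out of reach is approached as far as the arm can. The fingers move at their own pace and stop on an object; the grip force is fixed at half the most. Time passes only in rows, so rows that do not move let the fingers close. It prints the time, the measured TCP pose, the force, the opening and the grip force at its end.
- bot.read_state(): the state, without advancing time (a new reading comes with each control period).
- capture(name): name is "scene" or "top" or "wrist"; returns a dict with "color" (384x512x3 uint8, red, green, blue), "K" (3x3 intrinsics, pixels), "view" (4x4, takes a point from world to camera coordinates); the wrist camera has in their place "mount" (4x4, takes a point from camera to tool coordinates, whose origin is the TCP and whose axes are the flange's). Camera axes: x right, y up, looking along -z (the intrinsics and any distortion apply to the point x, -y, -z); pixel columns grow to the right and rows downward; lengths in m; the calibration is good to about 2 mm. The wrist camera is an equidistant fisheye: a pixel r from the principal point sees the ray r / f radians off the axis. A picture is of the moment at which its call begins: read the wrist's pose just before it. There is no depth.
- bot.hand_in(): hands the job in; it is judged then, once.
The state is a dict: "time_s": time; "joint_positions": joint angles; "qvel": joint speeds; "tau": joint torques, N m; "position": TCP position; "tcp_rot": TCP orientation; "force": force on the tool from outside, world axes, zero at the start; "moment": the same for the moment, N m; "opening": opening from 0.0 (shut) to 1.0 (fully open); "grasp_force": force on a finger pad.
Only numpy, scipy, OpenCV 4.12 (cv2) and the standard library are available. Lean on these libraries where they do the work, as an engineer would, in place of code of your own. Each camera call takes 0.05 s, during which the arm holds its last target. There are 200 camera calls.

### The job

One of the two identical white routers on the raised black shelf has been unscrewed and is scrap; the other is still screwed down from underneath and must stay in place. Feel which is loose by nudging them gently (never force the one that does not give), push the loose one along the shelf, without lifting it, over the steel-trimmed far edge so that it drops into the blue tote below, and also take the white power adapter out of the grey bin and put it in the tote. Leave the other adapters in the bin and everything else on the table where it is.

Things in the scene. Friction and masses are not known exactly. Their poses are not given: they have to be found in the camera images.
- shelf: raised black shelf board on four stub feet, 260 (x) x 380 (y) mm, its flat top 150 mm above the table, no rims; fixed. Origin at table level under the centre of the board; x points to the far edge (away from the robot), z up.
- edge (a point): middle of the shelf's far top edge (with a steel trim strip), 130 mm along the shelf's x from its centre, at the height of the top; axes as the shelf's.
- router_a: white router , 110 (x) x 120 (y) x 36 mm high, upright sides, antennas folded on its lid (45 mm in all); 0.25 to 0.49 kg; origin at the centre of its underside, x as the shelf's. One of the two lookalikes, either one, is held by a hidden mount beneath that stops it within about 5 mm; the loose one slides for 1 to 4 N after the bump of first contact. Too wide to grasp.
- router_b: white router , 110 (x) x 120 (y) x 36 mm high, upright sides, antennas folded on its lid (45 mm in all); 0.25 to 0.49 kg; origin at the centre of its underside, x as the shelf's. One of the two lookalikes, either one, is held by a hidden mount beneath that stops it within about 5 mm; the loose one slides for 1 to 4 N after the bump of first contact. Too wide to grasp.
- tote: blue open tote, 230 (its x) x 350 (its y) x 100 mm high outside, walls and floor 5 mm; fixed. It stands on the table under the shelf's far edge, its near wall tucked about 10 mm under the board. Origin at the centre of its underside; axes as the shelf's.
- bin: grey open parts bin, 300 (x) x 260 (y) x 60 mm high outside, walls and floor 5 mm; fixed on the table. Origin at the centre of its underside.
- adapter: the white power adapter, a rigid block 100 x 42 x 32 mm high; origin at the centre of its underside, x along its length; lies flat on its broad face on the bin's floor (turned up to 0.4 rad from the bin), in any one of four places in the bin. 0.2 kg.
- black_adapter_1: black power adapter, 105 x 46 x 30 mm; origin at the centre of its underside, x along its length; lies flat on its broad face on the bin's floor (turned up to 0.4 rad from the bin), in any one of four places in the bin. 0.2 kg.
- black_adapter_2: black power adapter, 95 x 44 x 34 mm; origin at the centre of its underside, x along its length; lies flat on its broad face on the bin's floor (turned up to 0.4 rad from the bin), in any one of four places in the bin. 0.2 kg.
- blue_converter: blue metal media converter, 90 x 50 x 26 mm; origin at the centre of its underside, x along its length; lies flat on its broad face on the bin's floor (turned up to 0.4 rad from the bin), in any one of four places in the bin. 0.2 kg.
- mug: white mug, 80 mm across, 95 mm high, standing on the table; origin at the centre of its underside.
- nut_jar: amber glass jar, 66 mm across, 85 mm high, standing on the table; origin at the centre of its underside.
- screwdriver: screwdriver, 190 mm long, lying on the table along its x, handle to -x; origin about its middle.
- tester: yellow hand-held tester, 150 (x) x 75 x 34 mm, lying on the table; origin at the centre of its underside.
Mind the look-alikes: they are no part of the job. What is shaped like the router_b but orange is not meant.

How it is judged (in metres and radians):
At the end, for the whole second after the job is handed in: The loose router lies at rest inside the tote (its origin within the walls and below the rim), the screwed-down router has moved less than 15 mm, the white adapter lies at rest inside the tote below the rim, and the other two adapters and the blue converter are still in the bin (((z of router_a in the frame of tote between -0.005 and 0.095 m and x of router_a in the frame of tote between -0.112 and 0.112 m and y of router_a in the frame of tote between -0.172 and 0.172 m and linear speed of router_a below 0.03 m/s and distance of router_b from where it was at the start of the episode below 0.015 m) or (z of router_b in the frame of tote between -0.005 and 0.095 m and x of router_b in the frame of tote between -0.112 and 0.112 m and y of router_b in the frame of tote between -0.172 and 0.172 m and linear speed of router_b below 0.03 m/s and distance of router_a from where it was at the start of the episode below 0.015 m)) and z of adapter in the frame of tote between -0.005 and 0.095 m and x of adapter in the frame of tote between -0.112 and 0.112 m and y of adapter in the frame of tote between -0.172 and 0.172 m and linear speed of adapter below 0.03 m/s and z of black_adapter_1 in the frame of bin between -0.005 and 0.055 m and x of black_adapter_1 in the frame of bin between -0.145 and 0.145 m and y of black_adapter_1 in the frame of bin between -0.125 and 0.125 m and z of black_adapter_2 in the frame of bin between -0.005 and 0.055 m and x of black_adapter_2 in the frame of bin between -0.145 and 0.145 m and y of black_adapter_2 in the frame of bin between -0.125 and 0.125 m and z of blue_converter in the frame of bin between -0.005 and 0.055 m and x of blue_converter in the frame of bin between -0.145 and 0.145 m and y of blue_converter in the frame of bin between -0.125 and 0.125 m); the robot touches nothing.
It fails at once if a router is forced: pushed with more than 30 N (contact force between any of the arm, the fingers and router_a above 30 N or contact force between any of the arm, the fingers and router_b above 30 N).
It fails at once if a router is lifted (more than 40 mm above the shelf) instead of pushed (height (world z) of any of router_a, router_b above 0.19 m).
It fails at once if the mug, jar, screwdriver or tester is shifted by more than 30 mm (distance of any of mug, nut_jar, screwdriver, tester from where it was at the start of the episode above 0.03 m).
It also fails if it takes over 72 s, if anything falls off the work surface, if the arm or the gripper's body presses on something with over 40 N, if the wrist force passes 120 N, or if a joint passes its speed limit or range.

## Working session

There is one attempt and no reset: what is moved stays moved. The work goes in short steps, Python scripts to look and compute and a shell command to move; the robot and the scene stay as the last step left them, time stands still between calls to the robot, and variables do not carry over. Pictures are saved under pics/ and viewed, at most 10 in all, crops included, and the job is handed in when it is done.

```bash
mkdir -p pics
python3 - <<'E'
from rig import bot,capture
import cv2,numpy as np,pickle
s=bot.read_state();print(s['position'],s['tcp_rot'],s['force'],s['opening'],s['time_s'])
d={}
for n in('top','scene'):
    c=capture(n);d[n]=c
    cv2.imwrite(f'pics/{n}0.png',cv2.resize(c['color'][:,:,::-1],(768,576),interpolation=cv2.INTER_CUBIC))
    print(n,{k:v for k,v in c.items() if k!='color'})
pickle.dump(d,open('cams.pkl','wb'))
E
```

```text
[ 0.22051959 -0.5839345   0.18657423] [[ 9.35618673e-01  3.53012111e-01 -3.83928788e-04]
 [ 3.53012099e-01 -9.35616315e-01  2.13740836e-03]
 [ 3.95321001e-04 -2.13533068e-03 -9.99997642e-01]] [ 0.36058998  0.80658148 -0.66839494] 0.9994312952187758 0.0
top {'K': array([[423.06197527,   0.        , 258.44644206],
       [  0.        , 423.06197527, 191.61907957],
       [  0.        ,   0.        ,   1.        ]]), 'view': array([[ 0.014289  , -0.99987335,  0.00700752,  0.02433046],
       [ 0.98170672,  0.01535944,  0.18977883, -0.53882728],
       [-0.18986243,  0.00416758,  0.98180186, -1.2539078 ],
       [ 0.        ,  0.        ,  0.        ,  1.        ]])}
scene {'K': array([[412.94149618,   0.        , 253.83469132],
       [  0.        , 412.94149618, 186.953076  ],
       [  0.        ,   0.        ,   1.        ]]), 'view': array([[ 0.85800501,  0.51360329,  0.00624952, -0.45404395],
       [-0.35900175,  0.59094339,  0.72242899,  0.08500141],
       [ 0.36734879, -0.62209129,  0.69141688, -1.30735794],
       [ 0.        ,  0.        ,  0.        ,  1.        ]])}
```

View pics/top0.png

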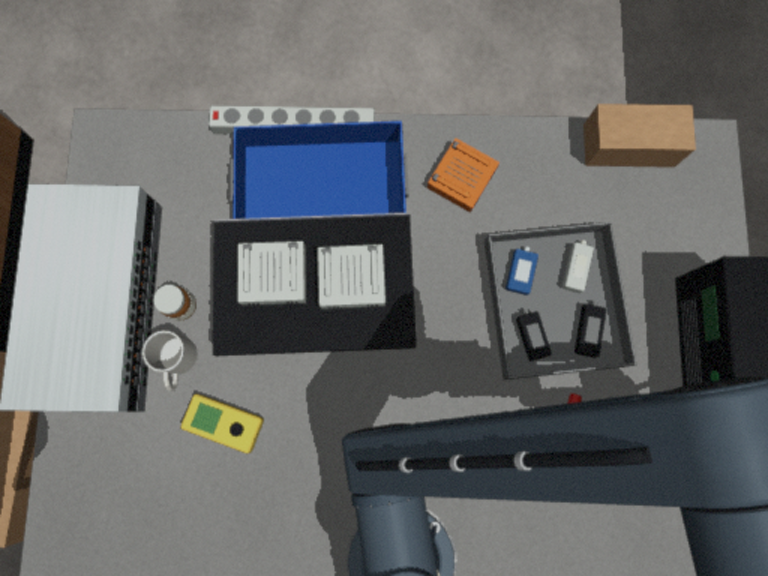

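View pics/scene0.png

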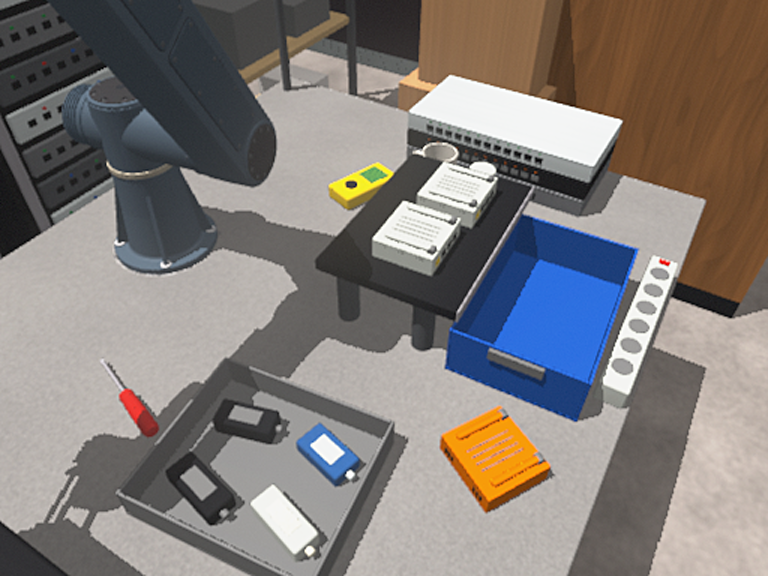

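The top view shows the tote at (235–405, 122–218) and the black shelf at (212–415, 215–355). The two white routers are centred at (271, 272) and (351, 275). The orange look-alike at (462, 175) isn't part of the job. In the bin, the white block is at (578, 266), the blue converter at (521, 270), and the black adapters at (533, 335) and (590, 330). The white one fits; I'll confirm it in a crop.

```bash
cat > h.py <<'E'
import numpy as np,pickle,cv2
d=pickle.load(open('cams.pkl','rb'))
def bp(cam,u,v,z,c=None):
    c=c or d[cam];K=c['K'];V=c['view'];R=V[:3,:3];t=V[:3,3]
    r=R.T@np.array([(u-K[0,2])/K[0,0],-(v-K[1,2])/K[1,1],-1]);o=-R.T@t
    return o+r*(z-o[2])/r[2]
E
python3 - <<'E'
from h import *
np.set_printoptions(precision=4,suppress=True)
im=d['top']['color'][:,:,::-1]
a=cv2.resize(im[135:265,310:440],(585,585),interpolation=cv2.INTER_CUBIC)
b=cv2.resize(im[135:245,135:285],(795,583),interpolation=cv2.INTER_CUBIC)
cv2.imwrite('pics/bin1.png',a);cv2.imwrite('pics/shelf1.png',b)
P=lambda u,v,z:bp('top',u/1.5,v/1.5,z)[:2]
for n,q in dict(shNL=(213,355,.15),shNR=(415,348,.15),shFL=(211,221,.15),shFR=(410,216,.15),tFL=(234,127,.1),tFR=(402,123,.1)).items():print(n,P(*q))
E
```

```text
shNL [0.3865 0.3553]
shNR [ 0.4051 -0.0198]
shFL [0.6449 0.3764]
shFR [ 0.6613 -0.0085]
tFL [0.8634 0.3566]
tFR [0.8785 0.0077]
```

View pics/bin1.png

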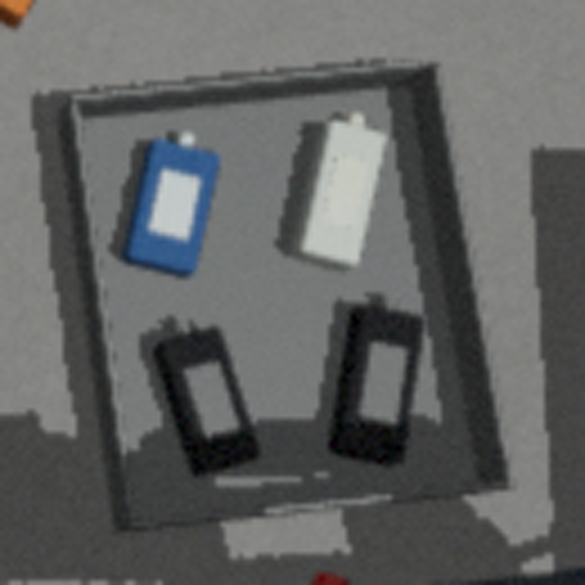

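View pics/shelf1.png

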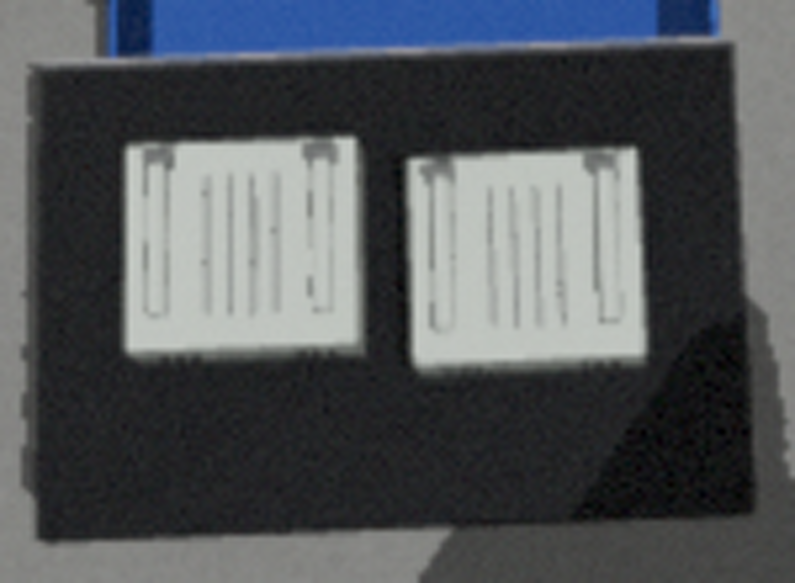

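The crop confirms the white block at (343, 194) as the only white adapter, with its lid corners at (330,120), (386,130), (357,268) and (300,255). The shelf crop gives the lid corners of the left router as (125,145), (355,137), (362,348), (125,354), and of the right router as (408,157), (637,148), (647,358), (413,366).

```bash
cat > m.py <<'E'
from h import *
np.set_printoptions(precision=4,suppress=True)
B=lambda u,v,z:bp('top',310+(u+.5)/4.5-.5,135+(v+.5)/4.5-.5,z)[:2]
S=lambda u,v,z:bp('top',135+(u+.5)/5.3-.5,135+(v+.5)/5.3-.5,z)[:2]
def rect(n,p):
    p=np.array(p);print(n,p.mean(0),'u',p[0]-p[3],p[1]-p[2],'w',p[1]-p[0],p[2]-p[3]);
    u=(p[0]-p[3])+(p[1]-p[2]);w=p[0]-p[1]+p[3]-p[2];print('  yaw',np.degrees(np.arctan2(u[1],u[0])),np.degrees(np.arctan2(-w[0],w[1])),np.linalg.norm(u)/2,np.linalg.norm(w)/2)
rect('adapter',[B(*q,.037) for q in((330,120),(386,130),(357,268),(300,255))])
rect('left',[S(*q,.186) for q in((125,145),(355,137),(362,348),(125,354))])
rect('right',[S(*q,.186) for q in((408,157),(637,148),(647,358),(413,366))])
rect('shelf',[S(*q,.15) for q in((33,66),(733,44),(753,513),(40,541))])
rect('bin',[B(*q,.06) for q in((72,95),(437,65),(507,487),(117,528))])
E
python3 m.py
```

```text
adapter [ 0.5929 -0.3682] u [ 0.0973 -0.0249] [ 0.0993 -0.0248] w [-0.0066 -0.0392] [-0.0086 -0.0393]
  yaw -14.210728959868199 -10.97197669425543 0.10138677390406371 0.039979120512942445
left [0.5395 0.2502] u [0.1117 0.0066] [0.1129 0.0081] w [ 0.0063 -0.121 ] [ 0.0051 -0.1225]
  yaw 3.75407509295997 2.6735259313982698 0.11254610368799976 0.1218759466216557
right [0.5358 0.1013] u [0.1115 0.0065] [0.1123 0.007 ] w [ 0.0068 -0.1207] [ 0.0061 -0.1211]
  yaw 3.451932882274468 3.059352541561773 0.11213367536710137 0.1210485195520586
shelf [0.5259 0.176 ] u [0.2593 0.021 ] [0.2578 0.0126] w [ 0.0189 -0.3832] [ 0.0203 -0.3747]
  yaw 3.7206514268849307 2.9611841921188966 0.25907578871520975 0.3794927308001824
bin [ 0.5197 -0.317 ] u [0.2972 0.0252] [0.2921 0.0315] w [ 0.0258 -0.2548] [ 0.0309 -0.2611]
  yaw 5.494163884204875 6.274699119331315 0.29600286597107545 0.2595316742410986
```

```bash
cat > go.py <<'E'
# usage: go.py x y z yawdeg  [x y z yaw ...] -> tool-frame shift and turn for each target, from the present pose
import sys,numpy as np
from scipy.spatial.transform import Rotation as Ro
from rig import bot
s=bot.read_state();R=np.array(s['tcp_rot']);p=np.array(s['position'])
print('t',round(s['time_s'],2),'p',p.round(4),'yaw',np.degrees(np.arctan2(R[1,0],R[0,0])).round(2),'F',np.round(s['force'],2))
a=list(map(float,sys.argv[1:]))
for i in range(0,len(a),4):
    y=np.radians(a[i+3]);c,q=np.cos(y),np.sin(y)
    T=np.array([[c,q,0],[q,-c,0],[0,0,-1]])
    dp=R.T@(np.array(a[i:i+3])-p);rv=Ro.from_matrix(R.T@T).as_rotvec(degrees=True)
    print(dp.round(4),rv.round(2),'rows',np.ceil(max(np.linalg.norm(dp)/.05,np.linalg.norm(rv)/8.59)))
E
python3 go.py .42 -.3 .3 3.2  .441 .096 .26 3.2 .441 .096 .166 3.2
```

```text
t 0.1 p [ 0.2205 -0.584   0.1867] yaw 20.67 F [ 0.01 -0.48  0.37]
[ 0.2869 -0.1955 -0.1129] [-0.11 -0.   17.47] rows 8.0
[ 0.4464 -0.5585 -0.0721] [-0.11 -0.   17.47] rows 15.0
[ 0.4463 -0.5584  0.0219] [-0.11 -0.   17.47] rows 15.0
```

```bash
python3 -m handwheel '0.287 -0.196 -0.113 0 0 17.5 0.7;0.287 -0.196 -0.113 0 0 17.5 0.7;0.287 -0.196 -0.113 0 0 17.5 0.7;0.287 -0.196 -0.113 0 0 17.5 0.7;0.287 -0.196 -0.113 0 0 17.5 0.7;0.287 -0.196 -0.113 0 0 17.5 0.7;0.287 -0.196 -0.113 0 0 17.5 0.7;0.287 -0.196 -0.113 0 0 17.5 0.7;0.446 -0.558 -0.072 0 0 17.5 0.7;0.446 -0.558 -0.072 0 0 17.5 0.7;0.446 -0.558 -0.072 0 0 17.5 0.7;0.446 -0.558 -0.072 0 0 17.5 0.7;0.446 -0.558 -0.072 0 0 17.5 0.7;0.446 -0.558 -0.072 0 0 17.5 0.7;0.446 -0.558 -0.072 0 0 17.5 0.7;0.446 -0.558 -0.072 0 0 17.5 0.7;0.446 -0.558 -0.072 0 0 17.5 0.7;0.446 -0.558 -0.072 0 0 17.5 0.7;0.446 -0.558 -0.072 0 0 17.5 0.7;0.446 -0.558 -0.072 0 0 17.5 0.7'; python3 go.py .441 .096 .166 3.2
```

```text
time_s: 2.1
position: [0.4413, 0.0932, 0.2595]
tcp_rot: [[0.999, 0.053, 0.0], [0.053, -0.999, -0.0], [0.0, 0.0, -1.0]]
force: [0.2, -0.1, 0.5]
opening: 0.699
grasp_force: 0.0
t 2.1 p [0.4413 0.0932 0.2595] yaw 3.02 F [ 0.23 -0.13  0.5 ]
[-0.0001 -0.0028  0.0935] [ 0.03 -0.   -0.18] rows 2.0
```

Descend, then approach to about 10 mm before the expected contact.

```bash
python3 -m handwheel '0 -0.003 0.045 0 0 0 0.7;0 -0.003 0.08 0 0 0 0.7;0 -0.003 0.092 0 0 0 0.7;0.005 -0.003 0.092 0 0 0 0.7;0.01 -0.003 0.092 0 0 0 0.7;0.015 -0.003 0.092 0 0 0 0.7;0.02 -0.003 0.092 0 0 0 0.7;0.02 -0.003 0.092 0 0 0 0.7;0.02 -0.003 0.092 0 0 0 0.7'
python3 - <<'E'
from rig import capture;import cv2
c=capture('top')['color'][:,:,::-1]
cv2.imwrite('pics/app.png',cv2.resize(c[110:250,125:325],(800,560),interpolation=cv2.INTER_CUBIC))
E
```

```text
time_s: 3.0
position: [0.4611, 0.0989, 0.168]
tcp_rot: [[0.998, 0.055, 0.001], [0.055, -0.998, -0.0], [0.001, 0.0, -1.0]]
force: [-0.7, -0.5, -0.7]
opening: 0.703
grasp_force: 0.0
```

```bash
python3 -m handwheel '0.002 0 0 0 0 0 0.7;0.004 0 0 0 0 0 0.7;0.005 0 0 0 0 0 0.7;0.005 0 0 0 0 0 0.7'
```

```text
time_s: 3.45
position: [0.466, 0.0992, 0.1676]
tcp_rot: [[0.998, 0.055, 0.0], [0.055, -0.998, -0.0], [0.0, 0.0, -1.0]]
force: [0.1, 0.1, 0.4]
opening: 0.701
grasp_force: 0.0
```

```bash
python3 -m handwheel '0.001 0 0 0 0 0 0.7;0.002 0 0 0 0 0 0.7;0.003 0 0 0 0 0 0.7;0.003 0 0 0 0 0 0.7'|grep -E 'pos|force'; python3 -m handwheel '0.001 0 0 0 0 0 0.7;0.002 0 0 0 0 0 0.7;0.002 0 0 0 0 0 0.7'|grep -E 'pos|force'
```

```text
position: [0.469, 0.0993, 0.1675]
force: [-0.2, 0.3, 0.2]
grasp_force: 0.0
position: [0.471, 0.0994, 0.1676]
force: [-0.3, -0.1, -0.0]
grasp_force: 0.0
```

```bash
python3 -m handwheel '0.001 0 0 0 0 0 0.7;0.002 0 0 0 0 0 0.7;0.002 0 0 0 0 0 0.7'|grep -E 'pos|force'
```

```text
position: [0.473, 0.0996, 0.1676]
force: [-0.3, 0.4, -0.5]
grasp_force: 0.0
```

```bash
python3 -m handwheel '0.001 0 0 0 0 0 0.7;0.002 0 0 0 0 0 0.7;0.002 0 0 0 0 0 0.7'|grep -E 'pos|force'
```

```text
position: [0.475, 0.0997, 0.1676]
force: [1.0, 0.9, 0.4]
grasp_force: 0.0
```

```bash
python3 -m handwheel '0.001 0 0 0 0 0 0.7;0.002 0 0 0 0 0 0.7;0.002 0 0 0 0 0 0.7'|grep -E 'pos|force'
```

```text
position: [0.477, 0.0998, 0.1676]
force: [0.1, 0.1, -0.2]
grasp_force: 0.0
```

```bash
python3 -m handwheel '0.001 0 0 0 0 0 0.7;0.002 0 0 0 0 0 0.7;0.002 0 0 0 0 0 0.7'|grep -E 'pos|force'
```

```text
position: [0.479, 0.0999, 0.1676]
force: [0.1, -0.3, -0.2]
grasp_force: 0.0
```

```bash
python3 -m handwheel '0.001 0 0 0 0 0 0.7;0.002 0 0 0 0 0 0.7;0.002 0 0 0 0 0 0.7'|grep -E 'pos|force'
```

```text
position: [0.481, 0.1, 0.1676]
force: [0.3, 0.1, 0.0]
grasp_force: 0.0
```

Run:
```python
from rig import capture;import cv2,numpy as np
c=capture('scene')['color'][:,:,::-1]
a=cv2.resize(c[90:200,200:400],(800,440),interpolation=cv2.INTER_CUBIC)
cv2.imwrite('pics/con.png',a)
```

```text
(no output)
```

View pics/con.png

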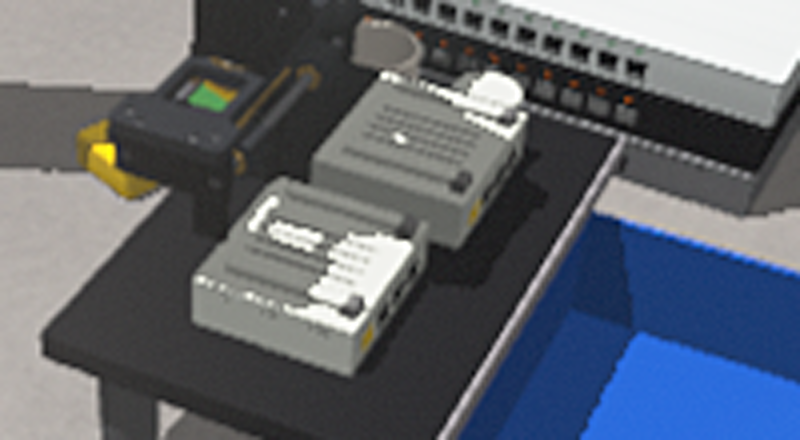

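The view shows the gripper at (185, 130) with a fingertip at (212, 215), just behind the right-hand router at (310, 275). The router's corners are where they were at the start, so I'm not touching it yet.

```bash
python3 -m handwheel '0.001 0 0 0 0 0 0.7;0.0015 0 0 0 0 0 0.7;0.0015 0 0 0 0 0 0.7'|grep -E 'pos|force'
```

```text
position: [0.4824, 0.1001, 0.1676]
force: [-0.0, -0.5, 0.2]
grasp_force: 0.0
```

```bash
python3 -m handwheel '0.001 0 0 0 0 0 0.7;0.0015 0 0 0 0 0 0.7;0.0015 0 0 0 0 0 0.7'|grep -E 'pos|force'
```

```text
position: [0.4839, 0.1002, 0.1676]
force: [0.2, 0.3, -1.1]
grasp_force: 0.0
```

Run:
```python
import pickle,cv2,numpy as np
from rig import capture
a=capture('top')['color']
cv2.imwrite('pics/c2.png',cv2.resize(np.vstack([pickle.load(open('cams.pkl','rb'))['top']['color'][150:210,140:290],a[150:210,140:290]])[:,:,::-1],(750,600),interpolation=cv2.INTER_CUBIC))
```

```text
(no output)
```

View pics/c2.png

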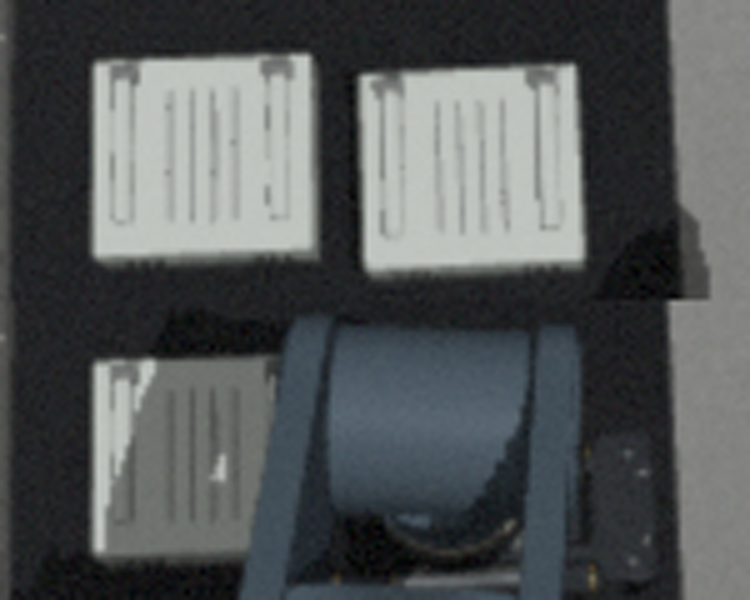

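The arm hides the router from above, so I'll measure any shift in the scene view from its far face (yellow label).

Run:
```python
import pickle,cv2,numpy as np
from rig import capture
a=pickle.load(open('cams.pkl','rb'))['scene'];b=capture('scene')['color']
A=a['color']
V=a['view'];K=a['K']
def pr(p):
    q=V[:3,:3]@p+V[:3,3];return K[0,0]*q[0]/-q[2]+K[0,2],-K[1,1]*q[1]/-q[2]+K[1,2]
print('px per 10mm push',np.subtract(pr(np.array([.60,.1,.16])),pr(np.array([.59,.1,.16]))))
g=lambda i:cv2.cvtColor(i,cv2.COLOR_RGB2GRAY)
for n,(x,y,w,h) in dict(right=(284,152,26,26),left=(310,122,24,30)).items():
    for f in(lambda i:i[:,:,2].astype(np.float32),):
        r=cv2.matchTemplate(f(cv2.resize(b[y-8:y+h+8,x-8:x+w+8],None,fx=4,fy=4,interpolation=cv2.INTER_CUBIC)),f(cv2.resize(A[y:y+h,x:x+w],None,fx=4,fy=4,interpolation=cv2.INTER_CUBIC)),cv2.TM_CCOEFF_NORMED)
        _,m,_,l=cv2.minMaxLoc(r);print(n,m,(l[0]-32)/4,(l[1]-32)/4)
```

```text
px per 10mm push [3.55811815 1.36037067]
right 0.9979934692382812 0.0 0.0
left 0.9179892539978027 0.25 0.25
```

```bash
python3 -m handwheel '0.001 0 0 0 0 0 0.7;0.0015 0 0 0 0 0 0.7;0.0015 0 0 0 0 0 0.7'|grep -E 'pos|force'
```

```text
position: [0.4854, 0.1002, 0.1676]
force: [0.4, 0.0, 0.5]
grasp_force: 0.0
```

```bash
python3 -m handwheel '0.001 0 0 0 0 0 0.7;0.0015 0 0 0 0 0 0.7;0.0015 0 0 0 0 0 0.7'|grep -E 'pos|force'
```

```text
position: [0.4868, 0.1003, 0.1676]
force: [0.0, -0.7, -0.0]
grasp_force: 0.0
```

Run:
```python
from rig import capture,bot;import cv2
c=capture('wrist');cv2.imwrite('pics/w.png',cv2.resize(c['color'][:,:,::-1],(768,576),interpolation=cv2.INTER_CUBIC));print(c['mount'],c['K'])
```

```text
[[ 1.41058344e-03  9.59036375e-01  2.83279442e-01  7.79184364e-02]
 [ 9.99998954e-01 -1.44343568e-03 -9.27516534e-05 -1.66944901e-04]
 [ 3.19943446e-04  2.83279277e-01 -9.59037407e-01 -1.95669472e-01]
 [ 0.00000000e+00  0.00000000e+00  0.00000000e+00  1.00000000e+00]] [[297.31863964   0.         254.85498021]
 [  0.         297.31863964 191.27516645]
 [  0.           0.           1.        ]]
```

View pics/w.png

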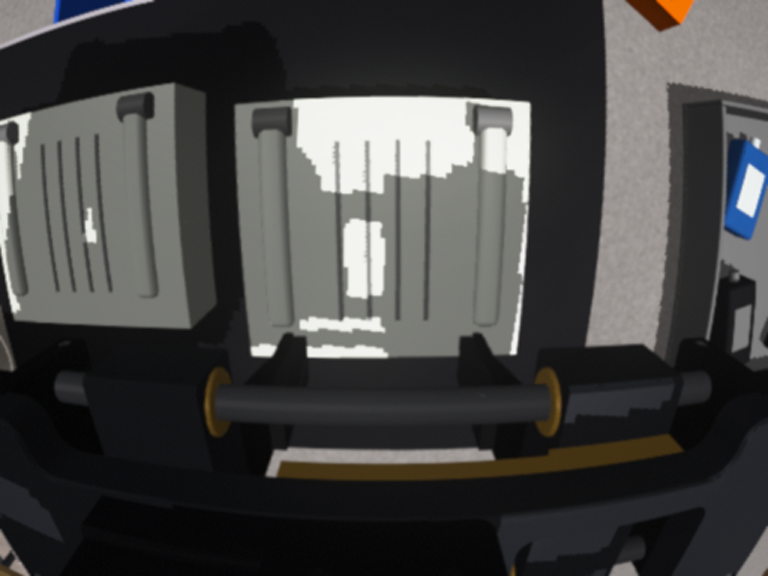

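The wrist view shows the fingertips at (292, 345) and (475, 345), right at the near lid edge of the router (row 356). I'll compute where that edge lies.

```bash
python3 - <<'E'
from rig import capture,bot;import numpy as np
s=bot.read_state();c=capture('wrist');M=c['mount'];K=c['K'];R=np.array(s['tcp_rot']);p=np.array(s['position'])
print(p)
def ray(u,v,z):
    x,y=(u/1.5-K[0,2]),(v/1.5-K[1,2]);r=np.hypot(x,y);t=r/K[0,0]
    d=np.array([np.sin(t)*x/r,-np.sin(t)*y/r,-np.cos(t)]);d=R@M[:3,:3]@d;o=R@M[:3,3]+R@np.zeros(3)+p
    return (o+d*(z-o[2])/d[2]).round(4)
for q in((250,357),(517,354),(238,102),(530,102)):print(ray(*q,.186))
for q in((292,338),(475,338)):print('tip',ray(*q,.168))
E
python3 -m handwheel '0.001 0 0 0 0 0 0.7;0.0015 0 0 0 0 0 0.7;0.0015 0 0 0 0 0 0.7'|grep -E 'pos|force'
```

```text
[0.48678358 0.1003414  0.16755572]
[0.4759 0.1598 0.186 ]
[0.4842 0.0394 0.186 ]
[0.5866 0.1644 0.186 ]
[0.5934 0.0468 0.186 ]
tip [0.4789 0.1436 0.168 ]
tip [0.4839 0.0556 0.168 ]
position: [0.4884, 0.1004, 0.1676]
force: [-0.0, -0.3, 0.1]
grasp_force: 0.0
```

The fingertips occlude the lid edge, so they are above the lid: opened fingers ride higher than the shut-finger TCP. I'll back off, close to 0.4, go lower and approach again.

```bash
python3 -m handwheel '0 0 -0.01 0 0 0 0.7;-0.04 0 -0.01 0 0 0 0.4;-0.04 0 0.008 0 0 0 0.4;-0.04 0 0.008 0 0 0 0.4;-0.035 0 0.008 0 0 0 0.4;-0.03 0 0.008 0 0 0 0.4;-0.025 0 0.008 0 0 0 0.4;-0.022 0 0.008 0 0 0 0.4;-0.022 0 0.008 0 0 0 0.4'|grep -E 'pos|open|force'
```

```text
position: [0.4674, 0.0992, 0.1597]
force: [0.1, 0.1, -0.0]
opening: 0.399
grasp_force: 0.0
```

```bash
python3 -m handwheel '0.001 0 0 0 0 0 0.4;0.002 0 0 0 0 0 0.4;0.002 0 0 0 0 0 0.4'|grep -E 'pos|force'
```

```text
position: [0.4682, 0.0993, 0.1595]
force: [-0.0, -0.2, -0.3]
grasp_force: 0.0
```

```bash
python3 -m handwheel '0.001 0 0 0 0 0 0.4;0.002 0 0 0 0 0 0.4;0.002 0 0 0 0 0 0.4'|grep -E 'pos|force'
```

```text
position: [0.4704, 0.0994, 0.1596]
force: [-0.3, 0.5, 0.1]
grasp_force: 0.0
```

```bash
python3 -m handwheel '0.001 0 0 0 0 0 0.4;0.0015 0 0 0 0 0 0.4;0.0015 0 0 0 0 0 0.4'|grep -E 'pos|force'
```

```text
position: [0.4718, 0.0995, 0.1595]
force: [0.6, -0.6, 0.2]
grasp_force: 0.0
```

```bash
python3 -m handwheel '0.001 0 0 0 0 0 0.4;0.0015 0 0 0 0 0 0.4;0.0015 0 0 0 0 0 0.4'|grep -E 'pos|force'
```

```text
position: [0.4734, 0.0996, 0.1596]
force: [-0.1, -0.7, -0.0]
grasp_force: 0.0
```

```bash
python3 -m handwheel '0.001 0 0 0 0 0 0.4;0.0015 0 0 0 0 0 0.4;0.0015 0 0 0 0 0 0.4'|grep -E 'pos|force'
```

```text
position: [0.4749, 0.0997, 0.1596]
force: [-1.4, 1.0, 0.1]
grasp_force: 0.0
```

```bash
python3 -m handwheel '0.001 0 0 0 0 0 0.4;0.0015 0 0 0 0 0 0.4;0.0015 0 0 0 0 0 0.4'|grep -E 'pos|force'
```

```text
position: [0.4764, 0.0997, 0.1596]
force: [-1.4, 0.1, 1.1]
grasp_force: 0.0
```

Contact (about −1.4 N). Continue gently.

```bash
python3 -m handwheel '0.001 0 0 0 0 0 0.4;0.0015 0 0 0 0 0 0.4'|grep -E 'pos|force'
```

```text
position: [0.4779, 0.0999, 0.1596]
force: [1.3, -0.4, 0.3]
grasp_force: 0.0
```

```bash
python3 -m handwheel '0.001 0 0 0 0 0 0.4;0.0015 0 0 0 0 0 0.4'|grep -E 'pos|force'
```

```text
position: [0.4794, 0.0999, 0.1596]
force: [-0.1, 0.1, -0.1]
grasp_force: 0.0
```

```bash
python3 -m handwheel '0.001 0 0 0 0 0 0.4;0.0015 0 0 0 0 0 0.4'|grep -E 'pos|force'
```

```text
position: [0.4809, 0.1, 0.1595]
force: [-0.0, -0.0, -1.1]
grasp_force: 0.0
```

```bash
cat > mv.py <<'E'
import pickle,cv2,numpy as np
from rig import capture
A=pickle.load(open('cams.pkl','rb'))['scene']['color'];b=capture('scene')['color']
f=lambda i:cv2.resize(i[:,:,2].astype(np.float32),None,fx=4,fy=4,interpolation=cv2.INTER_CUBIC)
for n,(x,y,w,h) in dict(right=(284,152,26,26),left=(310,122,24,30)).items():
    r=cv2.matchTemplate(f(b[y-10:y+h+10,x-10:x+w+10]),f(A[y:y+h,x:x+w]),cv2.TM_CCOEFF_NORMED)
    _,m,_,l=cv2.minMaxLoc(r);print(n,round(m,3),(l[0]-40)/4,(l[1]-40)/4)
E
python3 mv.py; python3 -m handwheel '0.001 0 0 0 0 0 0.4;0.0015 0 0 0 0 0 0.4'|grep -E 'pos|force'
```

```text
right 0.999 0.0 0.0
left 0.906 0.25 0.25
position: [0.4823, 0.1001, 0.1596]
force: [-0.9, -0.4, 0.1]
grasp_force: 0.0
```

```bash
python3 -m handwheel '0.001 0 0 0 0 0 0.4;0.0015 0 0 0 0 0 0.4'|grep -E 'pos|force'
```

```text
position: [0.4839, 0.1002, 0.1596]
force: [0.8, 0.1, 1.5]
grasp_force: 0.0
```

```bash
python3 -m handwheel '0.001 0 0 0 0 0 0.4;0.0015 0 0 0 0 0 0.4'|grep -E 'pos|force';python3 mv.py
```

```text
position: [0.4854, 0.1003, 0.1596]
force: [0.4, 0.1, -0.3]
grasp_force: 0.0
right 0.994 0.0 0.0
left 0.909 0.25 0.25
```

Run:
```python
from rig import capture,bot;import cv2
c=capture('wrist')['color'][:,:,::-1];cv2.imwrite('pics/w2.png',cv2.resize(c[150:320,140:380],(800,567),interpolation=cv2.INTER_CUBIC))
```

```text
(no output)
```

View pics/w2.png

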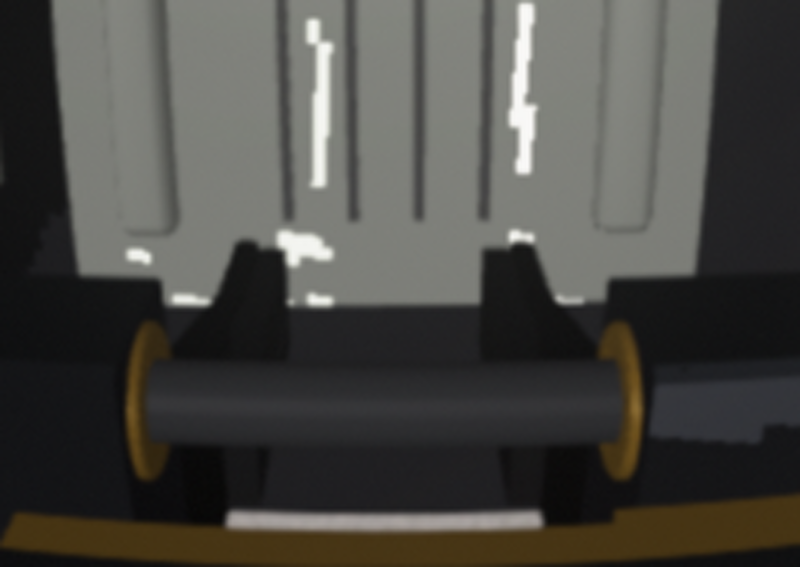

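The tips at crop (245, 240) and (520, 245) still overlap the lid, so the opened fingers end well above the TCP. I'll back off and shut them completely: by definition the tips are then at the TCP.

```bash
python3 -m handwheel '0 0 -0.01 0 0 0 0.4;-0.045 0 -0.015 0 0 0 0;-0.045 0 -0.015 0 0 0 0;-0.045 0 -0.015 0 0 0 0;-0.045 0 -0.015 0 0 0 0;-0.045 0 -0.004 0 0 0 0;-0.045 0 -0.004 0 0 0 0'|grep -E 'time|pos|open|force'
python3 - <<'E'
from rig import capture,bot;import cv2
c=capture('wrist')['color'][:,:,::-1];cv2.imwrite('pics/w3.png',cv2.resize(c[120:290,140:380],(800,567),interpolation=cv2.INTER_CUBIC))
E
```

```text
time_s: 12.15
position: [0.4408, 0.0977, 0.163]
force: [0.4, 0.1, -0.5]
opening: 0.019
grasp_force: 0.0
```

View pics/w3.png

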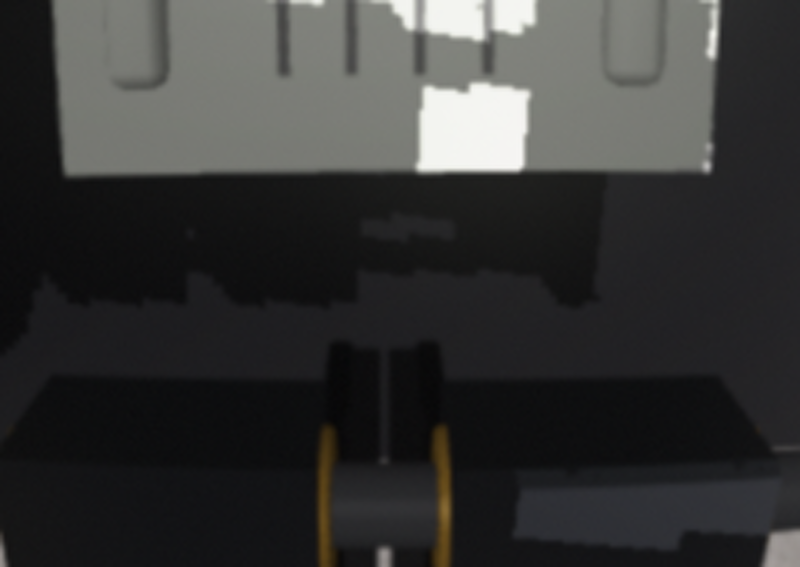

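The shut tips are at crop (385, 343), the same image row as when open, so they really do sit about 25–30 mm above the nominal TCP. I'll settle it by touch, lowering gently onto the bare shelf.

```bash
python3 -m handwheel '0 0 0.004 0 0 0 0;0 0 0.008 0 0 0 0;0 0 0.01 0 0 0 0;0 0 0.011 0 0 0 0'|grep -E 'pos|force: \['; python3 mv.py
```

```text
position: [0.4402, 0.0978, 0.1523]
force: [0.1, -0.2, 0.3]
right 1.0 0.0 0.0
left 0.94 0.25 0.0
```

```bash
python3 -m handwheel '0 0 0.001 0 0 0 0;0 0 0.0015 0 0 0 0'|grep -E 'pos|force: \['
```

```text
position: [0.4403, 0.0978, 0.1511]
force: [0.1, -0.6, -0.4]
```

```bash
python3 -m handwheel '0 0 0.001 0 0 0 0;0 0 0.0015 0 0 0 0'|grep -E 'pos|force: \['
```

```text
position: [0.4403, 0.0978, 0.1495]
force: [0.0, 0.2, -0.3]
```

```bash
python3 -m handwheel '0 0 0.0015 0 0 0 0;0 0 0.002 0 0 0 0'|grep -E 'pos|force: \['
```

```text
position: [0.4402, 0.0978, 0.1474]
force: [0.1, -1.2, 0.8]
```

```bash
python3 -m handwheel '0 0 0.0015 0 0 0 0;0 0 0.002 0 0 0 0'|grep -E 'pos|force: \['
```

```text
position: [0.4402, 0.0978, 0.1454]
force: [-0.5, 0.5, -0.8]
```

```bash
python3 -m handwheel '0 0 0.0015 0 0 0 0;0 0 0.002 0 0 0 0'|grep -E 'pos|force: \['
```

```text
position: [0.4402, 0.0978, 0.1434]
force: [-0.5, -0.7, 0.1]
```

No contact at 0.143, so the real tips are well above the reported TCP. Continue down.

```bash
python3 -m handwheel '0 0 0.002 0 0 0 0;0 0 0.003 0 0 0 0;0 0 0.003 0 0 0 0'|grep -E 'pos|force: \['
```

```text
position: [0.4401, 0.0978, 0.1404]
force: [0.3, -0.2, 0.1]
```

```bash
python3 -m handwheel '0 0 0.0015 0 0 0 0;0 0 0.003 0 0 0 0;0 0 0.003 0 0 0 0'|grep -E 'pos|force: \['
```

```text
position: [0.4401, 0.0978, 0.1374]
force: [-0.7, -0.8, -0.6]
```

```bash
python3 -m handwheel '0 0 0.0015 0 0 0 0;0 0 0.003 0 0 0 0;0 0 0.003 0 0 0 0'|grep -E 'pos|force: \['
```

```text
position: [0.4401, 0.0978, 0.1344]
force: [0.0, 0.1, -0.2]
```

```bash
python3 -m handwheel '0 0 0.0015 0 0 0 0;0 0 0.002 0 0 0 0;0 0 0.002 0 0 0 0'|grep -E 'pos|force: \['
```

```text
position: [0.4402, 0.0978, 0.1324]
force: [-0.4, -0.6, 0.6]
```

```bash
python3 -m handwheel '0 0 0.001 0 0 0 0;0 0 0.002 0 0 0 0;0 0 0.002 0 0 0 0'|grep -E 'pos|force: \['
```

```text
position: [0.4402, 0.0978, 0.1304]
force: [0.3, 0.9, 0.8]
```

```bash
python3 -m handwheel '0 0 0.001 0 0 0 0;0 0 0.002 0 0 0 0;0 0 0.002 0 0 0 0'|grep -E 'pos|force: \['
```

```text
position: [0.4402, 0.0978, 0.1284]
force: [-0.2, 0.2, 0.3]
```

```bash
python3 -m handwheel '0 0 0.001 0 0 0 0;0 0 0.0015 0 0 0 0;0 0 0.0015 0 0 0 0'|grep -E 'pos|force: \['
```

```text
position: [0.4402, 0.0978, 0.127]
force: [0.2, 0.4, -0.1]
```

```bash
python3 -m handwheel '0 0 0.001 0 0 0 0;0 0 0.0015 0 0 0 0;0 0 0.0015 0 0 0 0'|grep -E 'pos|force: \['
```

```text
position: [0.4402, 0.0978, 0.1254]
force: [0.5, 1.0, 1.0]
```

Tips are now near 0.155, a good pushing height. Approach the right-hand router again.

```bash
python3 -m handwheel '0.01 0 -0.003 0 0 0 0;0.015 0 -0.003 0 0 0 0;0.02 0 -0.003 0 0 0 0;0.025 0 -0.003 0 0 0 0;0.025 0 -0.003 0 0 0 0'|grep -E 'pos|force: \['
python3 -m handwheel '0.001 0 0 0 0 0 0;0.0015 0 0 0 0 0 0'|grep -E 'pos|force: \['
python3 -m handwheel '0.001 0 0 0 0 0 0;0.0015 0 0 0 0 0 0'|grep -E 'pos|force: \['
```

```text
position: [0.4664, 0.0991, 0.1286]
force: [-0.3, -0.5, -0.8]
position: [0.4665, 0.0992, 0.1284]
force: [-0.8, -0.1, -0.7]
position: [0.4682, 0.0993, 0.1286]
force: [-0.2, 0.2, 0.1]
```

```bash
python3 -m handwheel '0.001 0 0 0 0 0 0;0.0015 0 0 0 0 0 0'|grep -E 'pos|force: \['
```

```text
position: [0.4687, 0.0994, 0.1285]
force: [-3.4, -0.7, 2.0]
```

```bash
python3 -m handwheel '0.001 0 0 0 0 0 0;0.001 0 0 0 0 0 0'|grep -E 'pos|force: \['
```

```text
position: [0.4686, 0.0994, 0.1283]
force: [-5.3, -0.3, 3.9]
```

```bash
python3 -m handwheel '0.001 0 0 0 0 0 0;0.001 0 0 0 0 0 0'|grep -E 'pos|force: \['
```

```text
position: [0.4687, 0.0995, 0.1283]
force: [-6.4, -1.3, 5.7]
```

```bash
python3 -m handwheel '0.001 0 0 0 0 0 0;0.001 0 0 0 0 0 0'|grep -E 'pos|force: \['; python3 mv.py
```

```text
position: [0.47, 0.0997, 0.1283]
force: [-5.4, -1.2, 4.3]
right 0.995 0.5 0.25
left 0.867 0.25 0.25
```

```bash
python3 -m handwheel '0.001 0 0 0 0 0 0;0.001 0 0 0 0 0 0'|grep -E 'pos|force: \['; python3 mv.py
```

```text
position: [0.4699, 0.0997, 0.1283]
force: [-7.8, -1.0, 6.7]
right 0.996 0.5 0.25
left 0.869 0.25 0.25
```

```bash
python3 -m handwheel '0.001 0 0 0 0 0 0;0.001 0 0 0 0 0 0'|grep -E 'pos|force: \['
```

```text
position: [0.4725, 0.0999, 0.1283]
force: [-4.1, -0.4, 2.0]
```

```bash
python3 -m handwheel '0.001 0 0 0 0 0 0;0.001 0 0 0 0 0 0'|grep -E 'pos|force: \['
```

```text
position: [0.4751, 0.0999, 0.1283]
force: [-1.8, 0.3, -1.3]
```

```bash
python3 -m handwheel '0.001 0 0 0 0 0 0;0.001 0 0 0 0 0 0'|grep -E 'pos|force: \[';python3 mv.py
```

```text
position: [0.4773, 0.0998, 0.1284]
force: [-3.1, 0.0, -1.2]
right 0.995 3.0 1.25
left 0.871 0.25 0.25
```

The right-hand router has moved with the finger by about 8 mm at 2–3 N. That exceeds the 5 mm the mount allows, so it's the loose one. Push it on along the shelf.

```bash
python3 -m handwheel '0.003 0 0 0 0 0 0;0.006 0 0 0 0 0 0;0.01 0 0 0 0 0 0;0.014 0 0 0 0 0 0;0.018 0 0 0 0 0 0;0.022 0 0 0 0 0 0;0.026 0 0 0 0 0 0;0.03 0 0 0 0 0 0;0.034 0 0 0 0 0 0;0.038 0 0 0 0 0 0;0.042 0 0 0 0 0 0;0.046 0 0 0 0 0 0;0.05 0 0 0 0 0 0'|grep -E 'time|pos|force: \['
python3 - <<'E'
from rig import capture;import cv2
c=capture('scene')['color'][:,:,::-1];cv2.imwrite('pics/push.png',cv2.resize(c[80:230,200:400],(800,600),interpolation=cv2.INTER_CUBIC))
E
```

```text
time_s: 20.0
position: [0.527, 0.1026, 0.1285]
force: [-2.8, -0.2, -1.9]
```

View pics/push.png

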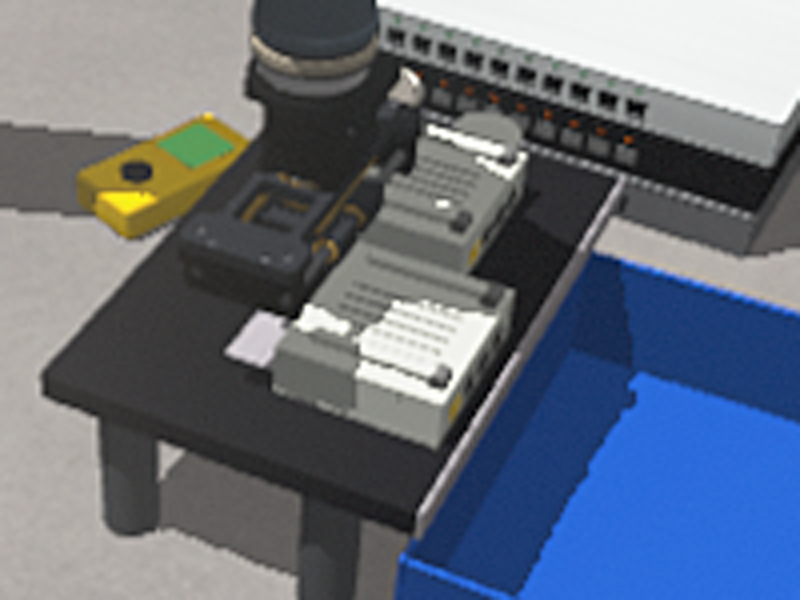

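The view shows the router at (390, 350), straight and near the trim, with the left-hand router in its place at (455, 200). The gripper's body is close to that router's lid, so I'll back off 3 mm, raise 8 mm and go on.

```bash
python3 -m handwheel '-0.003 0 0 0 0 0 0;-0.003 0 -0.008 0 0 0 0;-0.001 0 -0.008 0 0 0 0;0.001 0 -0.008 0 0 0 0;0.003 0 -0.008 0 0 0 0;0.006 0 -0.008 0 0 0 0;0.01 0 -0.008 0 0 0 0;0.014 0 -0.008 0 0 0 0;0.018 0 -0.008 0 0 0 0;0.022 0 -0.008 0 0 0 0;0.026 0 -0.008 0 0 0 0;0.03 0 -0.008 0 0 0 0;0.034 0 -0.008 0 0 0 0;0.038 0 -0.008 0 0 0 0;0.042 0 -0.008 0 0 0 0;0.046 0 -0.008 0 0 0 0;0.05 0 -0.008 0 0 0 0'|grep -E 'time|pos|force: \['
```

```text
time_s: 21.75
position: [0.5735, 0.1054, 0.1362]
force: [-6.4, -0.1, 5.3]
```

```bash
python3 -m handwheel '0.005 0 0 0 0 0 0;0.01 0 0 0 0 0 0;0.015 0 0 0 0 0 0;0.02 0 0 0 0 0 0;0.025 0 0 0 0 0 0;0.03 0 0 0 0 0 0;0.035 0 0 0 0 0 0;0.04 0 0 0 0 0 0;0.045 0 0 0 0 0 0;0.05 0 0 0 0 0 0;0.055 0 0 0 0 0 0;0.055 0 0 0 0 0 0'|grep -E 'time|pos|force: \['
```

```text
time_s: 22.95
position: [0.6329, 0.1083, 0.1364]
force: [-1.3, 0.1, 0.4]
```

Forces are fine. Retreat upward to above the adapter, then check the tote by numbers (my picture views are used up).

```bash
python3 go.py .62 .107 .28 3.2 .593 -.368 .2 -13.5
```

```text
t 22.95 p [0.6329 0.1083 0.1364] yaw 3.16 F [-1.25  0.13  0.39]
[-0.0127  0.0006 -0.1437] [ 0.   -0.1  -0.04] rows 3.0
[-0.066   0.4734 -0.0637] [-1.000e-02 -9.000e-02  1.666e+01] rows 10.0
```

```bash
python3 -m handwheel '-0.01 0 -0.05 0 0 0 0;-0.013 0 -0.1 0 0 0 0;-0.013 0 -0.144 0 0 0 0;-0.013 0 -0.144 0 0 0 0.85;-0.066 0.473 -0.1 0 0 16.7 0.85;-0.066 0.473 -0.1 0 0 16.7 0.85;-0.066 0.473 -0.1 0 0 16.7 0.85;-0.066 0.473 -0.1 0 0 16.7 0.85;-0.066 0.473 -0.1 0 0 16.7 0.85;-0.066 0.473 -0.1 0 0 16.7 0.85;-0.066 0.473 -0.1 0 0 16.7 0.85;-0.066 0.473 -0.1 0 0 16.7 0.85;-0.066 0.473 -0.1 0 0 16.7 0.85;-0.066 0.473 -0.1 0 0 16.7 0.85;-0.066 0.473 -0.064 0 0 16.7 0.85;-0.066 0.473 -0.064 0 0 16.7 0.85'|grep -E 'time|pos|force: \['
cat > tote.py <<'E'
from h import *
from rig import capture
c=capture('top');im=c['color'];h=cv2.cvtColor(im,cv2.COLOR_RGB2HSV)
w=((h[:,:,1]<60)&(h[:,:,2]>95)).astype(np.uint8)
# tote + shelf region, pixels
x0,y0,x1,y1=142,80,275,235
n,l,s,ce=cv2.connectedComponentsWithStats(w[y0:y1,x0:x1])
for i in range(1,n):
    if s[i][4]>60:print('white blob',s[i][:2]+[x0,y0],s[i][2:],'c',(ce[i]+[x0,y0]).round(1),'xy@z.045',bp('top',*(ce[i]+[x0,y0]),.045)[:2].round(3),'xy@z.19',bp('top',*(ce[i]+[x0,y0]),.19)[:2].round(3))
E
python3 tote.py; python3 mv.py
```

```text
time_s: 24.55
position: [0.588, -0.3662, 0.1942]
force: [-0.9, 1.3, -1.0]
white blob [142  80] [ 119   68 1104] c [160. 107.] xy@z.045 [0.812 0.353] xy@z.19 [0.754 0.318]
white blob [208  80] [ 67  75 413] c [266.7 114.5] xy@z.045 [0.793 0.009] xy@z.19 [0.736 0.013]
white blob [215 104] [  39   38 1319] c [233.6 122.1] xy@z.045 [0.765 0.115] xy@z.19 [0.712 0.106]
white blob [158 161] [  45   42 1773] c [179.5 181. ] xy@z.045 [0.569 0.279] xy@z.19 [0.538 0.252]
right 0.869 -4.0 5.0
left 0.988 0.0 0.0
```

The router lies flat in the tote at about (0.765, 0.115), and the screwed-down one hasn't moved. Next I'll refine the adapter position with the wrist camera.

```bash
cat > ad.py <<'E'
from rig import capture,bot;import numpy as np,cv2
s=bot.read_state();c=capture('wrist');M=c['mount'];K=c['K'];R=np.array(s['tcp_rot']);p=np.array(s['position'])
def ray(u,v,z):
    x,y=u-K[0,2],v-K[1,2];r=np.hypot(x,y)+1e-9;t=r/K[0,0]
    d=R@M[:3,:3]@np.array([np.sin(t)*x/r,-np.sin(t)*y/r,-np.cos(t)]);o=R@M[:3,3]+p
    return (o+d*(z-o[2])/d[2])[:2]
h=cv2.cvtColor(c['color'],cv2.COLOR_RGB2HSV)
for thr in(110,150):
    w=((h[:,:,1]<50)&(h[:,:,2]>thr)).astype(np.uint8);n,l,st,ce=cv2.connectedComponentsWithStats(w)
    for i in range(1,n):
        if 400<st[i][4]<20000:
            cs=cv2.findContours((l==i).astype(np.uint8),0,2)[0][0][:,0,:]
            q=np.array([ray(*a,.037) for a in cs]).astype(np.float32);m=cv2.minAreaRect(q*1000)
            print(thr,st[i],np.round(m[0],1),np.round(m[1],1),round(m[2],1))
E
python3 ad.py; python3 go.py .593 -.368 .03 -13.5
```

```text
110 [  65  111   33   50 1028] [ 696.1 -153.4] [44.9 69.2] 43.3
110 [159 178  23  34 668] [ 584.3 -251.7] [27.7 44.7] 76.2
110 [  67  187   64   44 1667] [ 590.9 -127. ] [112.   63.9] 79.0
110 [183 283  31  25 486] [ 428.2 -237. ] [49.2 33.4] 11.3
150 [  120    95   197   163 14277] [ 552.6 -315.5] [222.1 214.2] 7.2
150 [ 65 112  33  48 927] [ 696.  -153.3] [41.8 66.3] 43.4
150 [159 178  23  34 668] [ 584.3 -251.7] [27.7 44.7] 76.2
150 [  68  188   61   43 1517] [ 591.3 -128.1] [107.4  62.2] 76.6
150 [184 284  28  23 402] [ 428.2 -238.4] [44.2 30.1] 6.9
t 24.7 p [ 0.592  -0.3669  0.2007] yaw -13.48 F [ 0.64  0.31 -0.17]
[0.0013 0.0009 0.1707] [-0.03  0.02  0.02] rows 4.0
```

```bash
sed -i 's/(110,150)/(180,200,215,230)/' ad.py; python3 ad.py
```

```text
180 [ 238   98   77  127 5276] [ 582.8 -374.8] [172.5  86. ] 7.2
180 [ 66 113  31  47 861] [ 696.2 -152.5] [40.4 64.6] 43.2
180 [160 179  22  33 662] [ 584.7 -251.7] [27.7 43.9] 76.4
180 [  69  190   58   40 1321] [ 590.9 -126.1] [101.5  58.2] 79.0
200 [ 237   50  110   37 1311] [ 702.6 -439.2] [133.4  41.4] 74.0
200 [ 239  119   35   88 2648] [ 598.7 -369.7] [ 41.2 109.8] 75.0
200 [160 179  22  33 662] [ 584.7 -251.7] [27.7 43.9] 76.4
215 [ 240  119   34   87 2562] [ 599.1 -369.9] [ 39.8 108.8] 75.9
215 [160 179  22  33 662] [ 584.7 -251.7] [27.7 43.9] 76.4
230 [ 240  129   33   77 2428] [ 593.5 -368.2] [39.1 96.7] 75.9
230 [160 179  22  33 662] [ 584.7 -251.7] [27.7 43.9] 76.4
```

The adapter is at (0.5935, −0.368) with yaw −14°, which agrees with the top view. Descend.

```bash
python3 -m handwheel '0.001 0.001 0.05 0 0 0.5 0.85;0.001 0.001 0.1 0 0 0.5 0.85;0.001 0.001 0.14 0 0 0.5 0.85;0.001 0.001 0.165 0 0 0.5 0.85;0.001 0.001 0.18 0 0 0.5 0.85;0.001 0.001 0.19 0 0 0.5 0.85;0.001 0.001 0.195 0 0 0.5 0.85;0.001 0.001 0.195 0 0 0.5 0.85'|grep -E 'time|pos|force: \['
python3 -m handwheel '0 0 0.003 0 0 0 0.85;0 0 0.005 0 0 0 0.85;0 0 0.005 0 0 0 0.85'|grep -E 'time|pos|force: \['
```

```text
time_s: 25.55
position: [0.5933, -0.3691, 0.0065]
force: [0.2, -0.7, -0.4]
time_s: 25.85
position: [0.5926, -0.369, 0.001]
force: [0.3, -0.5, -0.6]
```

```bash
python3 -m handwheel '0 0 0.002 0 0 0 0.85;0 0 0.003 0 0 0 0.85;0 0 0.003 0 0 0 0.85'|grep -E 'time|pos|force: \['
python3 -m handwheel '0 0 0.002 0 0 0 0.85;0 0 0.003 0 0 0 0.85;0 0 0.003 0 0 0 0.85'|grep -E 'time|pos|force: \['
```

```text
time_s: 26.15
position: [0.5924, -0.3687, -0.0026]
force: [0.0, 0.2, -0.6]
time_s: 26.45
position: [0.5923, -0.3686, -0.0058]
force: [-0.7, 1.4, 0.4]
```

Now 4 mm further down in small steps, then close.

```bash
python3 -m handwheel '0 0 0.001 0 0 0 0.85;0 0 0.002 0 0 0 0.85;0 0 0.002 0 0 0 0.85'|grep -E 'pos|force: \['
python3 -m handwheel '0 0 0.001 0 0 0 0.85;0 0 0.002 0 0 0 0.85;0 0 0.002 0 0 0 0.85'|grep -E 'pos|force: \['
```

```text
position: [0.5924, -0.3687, -0.0076]
force: [-0.4, 0.5, 0.2]
position: [0.5924, -0.3687, -0.0097]
force: [-0.0, 0.1, 0.1]
```

```bash
python3 -m handwheel '0 0 0 0 0 0 0.3;0 0 0 0 0 0 0.3;0 0 0 0 0 0 0.3;0 0 0 0 0 0 0.3;0 0 0 0 0 0 0.3;0 0 0 0 0 0 0.3;0 0 0 0 0 0 0.3;0 0 0 0 0 0 0.3'
```

```text
time_s: 27.85
position: [0.5925, -0.3686, -0.0094]
tcp_rot: [[0.97, -0.242, -0.0], [-0.242, -0.97, 0.0], [-0.0, -0.0, -1.0]]
force: [0.3, 0.7, 0.6]
opening: 0.479
grasp_force: 30.0
```

Gripped at 41.7 mm, which matches the adapter's 42 mm width. Lift it and carry it to the free half of the tote.

```bash
python3 go.py .6 -.36 .26 -14 .756 .269 .26 3.2 .756 .269 .045 3.2
```

```text
t 27.85 p [ 0.5925 -0.3686 -0.0094] yaw -14.03 F [0.25 0.73 0.57]
[ 0.0052 -0.0103 -0.2694] [-0.01  0.   -0.03] rows 6.0
[ 0.004  -0.6583 -0.2692] [-1.000e-02  0.000e+00 -1.723e+01] rows 15.0
[ 0.004  -0.6583 -0.0542] [-1.000e-02  0.000e+00 -1.723e+01] rows 14.0
```

```bash
python3 -m handwheel '0 0 -0.02 0 0 0 0.3;0 0 -0.05 0 0 0 0.3;0 0 -0.09 0 0 0 0.3;0 0 -0.13 0 0 0 0.3;0 0 -0.17 0 0 0 0.3;0 0 -0.21 0 0 0 0.3;0 0 -0.25 0 0 0 0.3;0 0 -0.27 0 0 0 0.3'|tail -5
python3 -m handwheel '0 -0.03 0 0 0 -2 0.3;0 -0.07 0 0 0 -4 0.3;0 -0.12 0 0 0 -6 0.3;0 -0.17 0 0 0 -8 0.3;0 -0.22 0 0 0 -10 0.3;0 -0.27 0 0 0 -12 0.3;0 -0.32 0 0 0 -14 0.3;0 -0.37 0 0 0 -16 0.3;0 -0.42 0 0 0 -17 0.3;0.004 -0.47 0 0 0 -17.2 0.3;0.004 -0.52 0 0 0 -17.2 0.3;0.004 -0.56 0 0 0 -17.2 0.3;0.004 -0.6 0 0 0 -17.2 0.3;0.004 -0.63 0 0 0 -17.2 0.3;0.004 -0.65 0 0 0 -17.2 0.3;0.004 -0.658 0 0 0 -17.2 0.3;0.004 -0.658 0 0 0 -17.2 0.3'; python3 go.py .756 .269 .045 3.2
```

```text
position: [0.5937, -0.3699, 0.2649]
tcp_rot: [[0.97, -0.242, 0.005], [-0.242, -0.97, -0.004], [0.006, 0.003, -1.0]]
force: [0.7, -0.8, -1.0]
opening: 0.482
grasp_force: 30.0
time_s: 30.35
position: [0.7553, 0.2695, 0.2592]
tcp_rot: [[0.998, 0.057, -0.002], [0.057, -0.998, -0.001], [-0.002, 0.001, -1.0]]
force: [-0.3, 0.4, -1.5]
opening: 0.478
grasp_force: 30.0
t 30.35 p [0.7553 0.2695 0.2592] yaw 3.26 F [-0.3   0.39 -1.53]
[0.001  0.0004 0.2142] [0.03 0.1  0.06] rows 5.0
```

```bash
python3 -m handwheel '0 0 0.03 0 0 0 0.3;0 0 0.07 0 0 0 0.3;0 0 0.11 0 0 0 0.3;0 0 0.15 0 0 0 0.3;0 0 0.18 0 0 0 0.3;0 0 0.2 0 0 0 0.3;0 0 0.21 0 0 0 0.3;0 0 0.21 0 0 0 0.3;0 0 0.21 0 0 0 0.3'|grep -E 'time|pos|force'
python3 -m handwheel '0 0 0 0 0 0 0.65;0 0 0 0 0 0 0.65;0 0 0 0 0 0 0.65;0 0 0 0 0 0 0.65;0 0 0 0 0 0 0.65'|grep -E 'time|pos|force'
python3 -m handwheel '0 0 -0.03 0 0 0 0.65;0 0 -0.08 0 0 0 0.65;0 0 -0.13 0 0 0 0.65;0 0 -0.18 0 0 0 0.65;0 0 -0.22 0 0 0 0.65;-0.05 0.05 -0.22 0 0 0 0.65;-0.1 0.1 -0.22 0 0 0 0.65;-0.12 0.15 -0.22 0 0 0 0.65;-0.12 0.2 -0.22 0 0 0 0.65;-0.12 0.25 -0.22 0 0 0 0.65;-0.12 0.3 -0.22 0 0 0 0.65;-0.12 0.35 -0.22 0 0 0 0.65;-0.12 0.4 -0.22 0 0 0 0.65;-0.12 0.45 -0.22 0 0 0 0.65;-0.12 0.45 -0.22 0 0 0 0.65'|grep -E 'time|pos|force'; python3 tote.py;python3 mv.py
```

```text
time_s: 31.25
position: [0.757, 0.2679, 0.052]
force: [-0.8, -0.1, -1.5]
grasp_force: 30.0
time_s: 31.75
position: [0.7561, 0.2688, 0.0511]
force: [0.3, 0.2, 0.8]
grasp_force: 0.0
time_s: 33.25
position: [0.6607, -0.1906, 0.2707]
force: [0.7, -0.1, 0.3]
grasp_force: 0.0
white blob [142  80] [ 119   68 1130] c [161.6 108. ] xy@z.045 [0.809 0.348] xy@z.19 [0.751 0.313]
white blob [268  80] [  7  19 123] c [271.2  88.4] xy@z.045 [ 0.883 -0.004] xy@z.19 [0.816 0.001]
white blob [215 104] [  39   37 1224] c [232.9 121.7] xy@z.045 [0.766 0.117] xy@z.19 [0.713 0.108]
white blob [180 108] [ 14  34 437] c [186.5 124.8] xy@z.045 [0.753 0.265] xy@z.19 [0.701 0.24 ]
white blob [159 161] [  44   40 1554] c [179.9 180.3] xy@z.045 [0.572 0.277] xy@z.19 [0.54 0.25]
white blob [195 178] [  77   57 1819] c [232.2 209.5] xy@z.045 [0.482 0.112] xy@z.19 [0.461 0.104]
white blob [264 217] [ 11  18 102] c [270.4 228.3] xy@z.045 [ 0.426 -0.006] xy@z.19 [ 0.411 -0.001]
right 0.474 5.5 10.0
left 0.875 0.25 0.25
```

The router is in the tote at (0.766, 0.117) and the adapter lies flat at (0.753, 0.265). The screwed-down router is unmoved and the arm is clear. Handing in.

```bash
python3 -c "
from rig import bot
print(bot.hand_in())"
```

```text
the job is handed in; nothing more can be done
None
```

I handed the job in at about 33 s of the 72 s: the loose router (the right-hand one) and the white adapter both lie in the tote, the screwed-down router did not move, and I did not re-check the rest of the bin or the table items (no result was printed).

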